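# Post a blind bracket through the spring flap of the parts chute

### The job

Post the white box bracket that lies in the lane of the parts chute through the spring flap at the lane's end, so that it drops into the bin behind: push the flap open with one finger and hold it open while the other finger, behind the bracket, pushes it along the lane and through. Only push: do not pick the bracket up, do not shove the flap open with the bracket, and leave everything else where it stands. At the end the bracket lies in the bin and the flap has swung shut again.

Things in the scene. Friction and masses are not known exactly. Their poses are not given: they have to be found in the camera images.
- chute: Fixed parts chute, wooden deck with aluminium rails with a bin at its end, feeding roughly from the robot's right to its left. Origin: on the table below the shut flap, on the lane's centre line; +x = feed direction to the bin, +y left of it, z up. Deck top 90 mm above the table, x -200 to +6 mm (drop edge), y -87 to +63. Nothing overhead: fingers pointing down can pass along the lane and on over the bin.
- lane (a point): Point on the deck's top, on the lane's centre line, 100 mm before the shut flap. The lane runs along chute x from -200 to -15 mm between two rails 6 mm thick centred at chute y = +29 and -29 mm (52 mm clear), 18 mm high above the deck; open above and at its rear end. Beside it, at chute y -32 to -87, the deck is a bare apron.
- bin (a point): Centre of the bin's floor, 8 mm above the table. The plywood bin lies behind the deck's drop edge, open above; inside it spans chute x +6 to +173 mm and y -79 to +55 mm. Its wall tops are 77 mm above the table, so lower than the deck.
- flap (a joint): Angle of the upright steel flap, rad: 0 shut (square across the lane's end), up to 1.7; it opens only away from the lane, over the bin. A spring shuts it within about 1 s when let go: 0.2 N m when shut, 0.34 wide open (about 4 to 5 N from a finger on the lane's centre line). A finger running along that line keeps it open until about 115 mm past the shut flap's plane, then its free edge slips past.
- flap_hinge (a point): On the flap's vertical hinge axis at its lower edge, 94 mm above the table; chute x = 0, y = +52 mm. The hinge post is 17 mm thick at most and ends 74 mm above the deck.
- flap_edge (a point): Middle of the flap's free edge, 130 mm from the hinge axis, 122 mm above the table; at chute y = -78 mm when shut. The flap is 4 mm thick and spans 94 to 150 mm above the table. A thin stop post, 40 mm high, stands before it at chute x = -8, y = -76 mm.
- bracket: The bracket to be posted: a small white steel box bracket, open at the top, 36 (its x) x 34 (its y) x 26 mm high, walls 3 mm, about 60 g, standing on the deck in the lane, open side up, 85 to 120 mm before the shut flap and turned at most 15 degrees to the lane. Origin: centre of its underside.
- spare_bracket: a second white box bracket, same make as the one in the lane, standing on the table near the right side of the chute; not part of the job. Origin: centre of its underside.
- finial: copper-coloured turned curtain pole knob, 28 mm across, 34 mm high, standing on the deck's apron beside the lane; not part of the job. Origin: centre of its underside.
- screw_jar: small glass jar with black lid, 48 mm across, 60 mm high, standing on the table close to the left side of the chute; not part of the job. Origin: centre of its underside.
- mug: white ceramic mug, 80 mm across, 95 mm high, on the table; not part of the job. Origin: centre of its underside.
- screwdriver: screwdriver with green handle lying on the table; not part of the job. Origin: centre of its underside, or on its lengthwise axis.
- pole_ring: flat steel curtain pole ring, 60 mm across, 8 mm high, lying on the table; not part of the job. Origin: centre of its underside.
- calculator: blue desk calculator 140 x 85 x 14 mm with blank keys, lying on the table; not part of the job. Origin: centre of its underside.

How it is judged:
By the outcome, as a careful person would: the job done as asked, in the order asked, and still so for the second after the job is handed in, with the robot touching nothing.
It also fails if it takes over 40 s, if anything falls off the work surface, if the arm or the gripper's body presses on something with over 40 N, if the wrist force passes 120 N, or if a joint passes its speed limit or range.

### The arm

A 7-joint arm with a two-finger parallel gripper is mounted at the origin on the work surface. World frame = base frame: x ahead of the robot, y to its left, z up, the work surface at z = 0. Lengths are in m, angles in rad, forces in N, time in s.
With the tool pointing down it reaches from about 0.425 to 0.875 m from the base axis. Payload 4.7 kg.
Tool frame: the origin (TCP) lies at the very end of the fingers, on their centre line; the grasp point (between the pads) lies 19 mm behind it (ctrl.grasp_offset is the distance from the TCP to the grasp point, in m); z points along the fingers, y is the direction in which the jaws open and shut (so a half turn about z gives the same grasp; the last joint's range is limited). The gripper opens to 87 mm and grips with 3 to 60 N. Pads are 19 mm wide; open, the fingers measure 117 mm over their backs; the gripper's body (75 mm by 190 mm) begins 51 mm behind the grasp point.
Start: joints at [-1.093, 0.321, -0.07, 1.45, 0.023, 1.371, -0.057], TCP at [0.291, 0.581, 0.223] pointing down, gripper open.
Joint ranges: [-2.86, 2.86], [-0.3, 2.09], [-1.38, 1.24], [0.06, 2.45], [-1.56, 4.7], [0.09, 2.05], [-2.69, 2.69]. Speed limits (rad/s): [2.57, 2.57, 3.14, 3.14, 3.14, 3.14, 3.14].

### API

Orientations are given as a rotation vector (axis times angle).
In Python, from bench import ctrl gives the robot as it stands.
- The arm moves only by the shell command python3 -m creep 'ROWS' [FORCE]. ROWS is JSON, a list that holds one entry, the list of rows, each a list of 7 numbers: the opening, from 0 (shut) to 1 (fully open), then the shift along the tool's x, y, z in mm, then the turn, a rotation vector about the tool's x, y, z in rad. In form: [[[grip, dx, dy, dz, rx, ry, rz], ...]]. A call has 1 to 5 rows; each row is the pose to reach, as a shift and turn from the pose commanded when the call began, along the tool's axes at that moment; what a row does not reach only later rows make up. A row lasts 1/10 s, in which the tool goes at most 50 mm and 8.59 degrees, less where a joint would pass 70% of its speed; a pose out of reach is approached as far as the arm can. A call with a gripper value outside its range is refused whole. The fingers move at their own pace and stop on an object; FORCE is the grip in N (left out, the last holds). Time passes only in rows, so rows that repeat a pose let the fingers close. It gives the time, the measured TCP pose, the force and the opening at its end, in the units of the state.
- ctrl.get_state(): the state, without advancing time (a new reading comes with each control period).
- ctrl.get_image(name): name is "side" or "top"; returns the picture (480x640x3 uint8, red, green, blue); there is no depth.
- ctrl.camera_params(name): a dict with "K" (3x3 intrinsics, pixels), "pose" (4x4, takes a point from camera to world coordinates). Camera axes: x right, y down, z forward; pixel columns grow to the right and rows downward; lengths in m; the calibration is good to about 2 mm. A picture is of the moment at which its call begins. camera_params takes no time and is no camera call.
- ctrl.close_job(): hands the job in, once; it reports no verdict.
The state is a dict: "time": time; "joint_positions": joint angles; "qd": joint speeds; "joint_torque": joint torques, N m; "position": TCP position; "tool_rot": TCP orientation; "ft_force": force on the tool from outside, world axes, zero at the start; "torque": the same for the moment, N m; "grip_width": opening from 0.0 (shut) to 1.0 (fully open).
Only numpy, scipy, OpenCV 4.12 (cv2) and the standard library are available. Lean on these libraries where they do the work, as an engineer would, in place of code of your own. Each camera call takes 0.05 s, during which the arm holds its last target. There are 200 camera calls.

## Working session

There is one attempt and no reset: what is moved stays moved. The work goes in short steps, Python scripts to look and compute and a shell command to move; the robot and the scene stay as the last step left them, time stands still between calls to the robot, and variables do not carry over. Pictures are saved under pics/ and viewed, about 8 in all and at most 12, crops included, and the job is handed in when it is done.

```bash
mkdir -p pics; ls
python3 - <<'E'
from bench import ctrl
import cv2
for n in("side","top"):
    cv2.imwrite(f"pics/{n}0.png",ctrl.get_image(n)[:,:,::-1])
    p=ctrl.camera_params(n);print(n,p["K"].tolist(),p["pose"].round(4).tolist())
print(ctrl.get_state())
E
```

```text
pics
side [[443.0808332330943, 0.0, 327.3811098482009], [0.0, 443.0808332330943, 245.770463021788], [0.0, 0.0, 1.0]] [[0.8181, -0.4339, 0.3775, 0.2091], [-0.5749, -0.5998, 0.5565, -0.5358], [-0.0151, -0.6723, -0.7401, 0.8188], [0.0, 0.0, 0.0, 1.0]]
top [[605.5662482359334, 0.0, 314.9480032105877], [0.0, 605.5662482359334, 248.89572072335943], [0.0, 0.0, 1.0]] [[-0.028, -0.9944, 0.1019, 0.399], [-0.9992, 0.0308, 0.0252, -0.0189], [-0.0282, -0.1011, -0.9945, 1.4162], [0.0, 0.0, 0.0, 1.0]]
{'time': 0.1, 'joint_positions': array([-1.09289491,  0.32174326, -0.07010243,  1.45154985,  0.02262224,
        1.37077042, -0.05689499]), 'qd': array([-1.15402696e-03, -1.26138546e-03, -9.56034491e-05, -4.69226807e-03,
        1.06275818e-03, -3.27805010e-04, -2.15618290e-04]), 'joint_torque': array([ 3.16111773e-04, -4.92575490e+01, -4.05673133e-01, -3.13402247e+01,
       -6.41809311e-02,  3.93884350e-02,  6.14001897e-05]), 'position': array([0.29060203, 0.58088032, 0.22157624]), 'tool_rot': array([-7.21877731e-01, -3.05724104e+00,  2.60739419e-03]), 'ft_force': array([ 0.04755273,  0.65764278, -0.01090475]), 'torque': array([ 0.03013253,  0.01053694, -0.00701846]), 'grip_width': 1.0026352932216558}
```

View pics/side0.png

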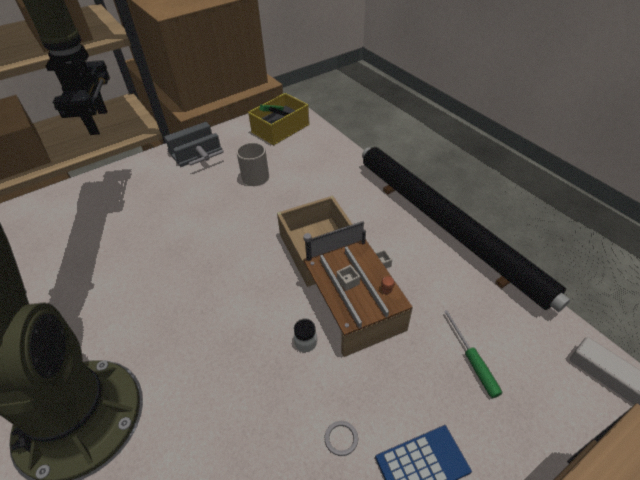

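View pics/top0.png

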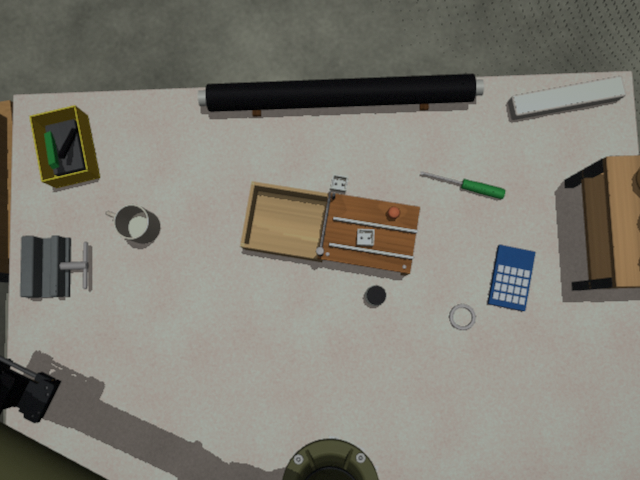

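Top view: the chute feeds to the left (+y world), the hinge is at about (321,250), the bracket at about (366,238), and the finial on the apron at about (393,213). I'll enlarge both views.

Run:
```python
import cv2
a=cv2.imread("pics/top0.png")[170:290,230:430];b=cv2.imread("pics/side0.png")[190:360,265:425]
cv2.imwrite("pics/topc.png",cv2.resize(a,None,fx=4,fy=4,interpolation=2))
cv2.imwrite("pics/sidec.png",cv2.resize(b,None,fx=3.5,fy=3.5,interpolation=2))
```

```text
(no output)
```

View pics/topc.png

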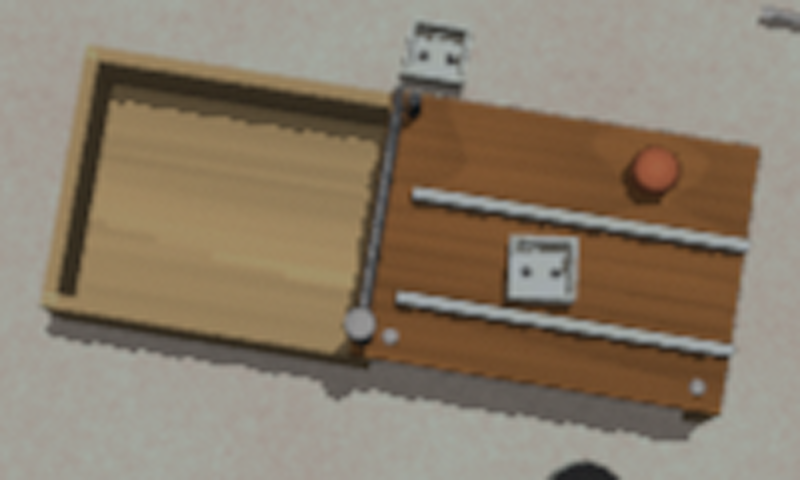

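View pics/sidec.png

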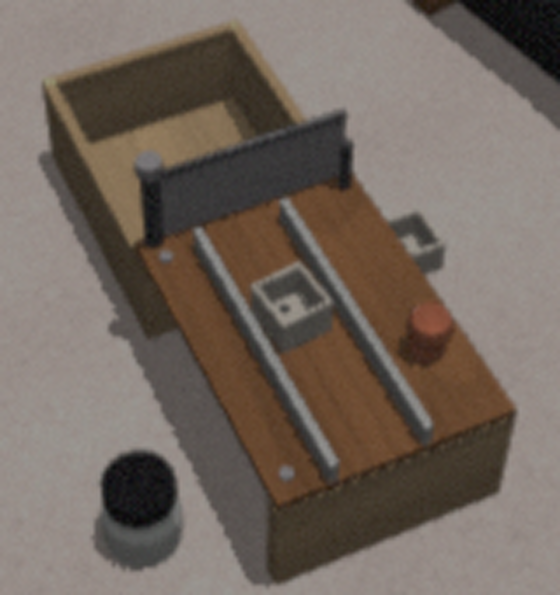

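Both crops show the rail ends, deck corners, hinge top and bracket rim clearly. In the top crop the rails run (413,194)–(748,245) and (398,299)–(731,351), and the bracket rim corners are (510,236), (579,239), (576,304) and (507,300). Next I'll fit the poses.

```bash
cat > h.py <<'E'
from bench import ctrl
import numpy as np
from scipy.optimize import least_squares
from scipy.spatial.transform import Rotation as R
C={n:ctrl.camera_params(n) for n in("top","side")}
def proj(n,P):
    K,T=C[n]["K"],C[n]["pose"]; q=(P-T[:3,3])@T[:3,:3]@K.T; return q[:,:2]/q[:,2:]
def full(n,p):
    s,o=(4,(230,170)) if n=="top" else (3.5,(265,190)); return (np.array(p,float)+.5)/s-.5+o
def world(v,L):
    c,s=np.cos(v[2]),np.sin(v[2]); L=np.array(L,float)/1000
    return np.c_[v[0]+c*L[:,0]-s*L[:,1],v[1]+s*L[:,0]+c*L[:,1],L[:,2]]
def fit(obs,v0):
    f=lambda v:np.concatenate([(proj(n,world(v,L))-full(n,p)).ravel() for n,L,p in obs])
    r=least_squares(f,v0,loss="soft_l1"); return r.x,r.fun.reshape(-1,2)
E
python3 - <<'E'
from h import *
L=[(-15,-29,108),(-200,-29,108),(-15,29,108),(-200,29,108),(-200,-87,90),(-200,63,90),(0,52,164)]
T=[(413,194),(748,245),(398,299),(731,351),(760,147),(719,413),(360,324)]
S=[(287,203),(426,428),(200,232),(333,470),(515,412),(275,503),(149,160)]
for o in ([("top",L,T)],[("side",L,S)],[("top",L,T),("side",L,S)]):
    v,r=fit(o,[.5,.0,1.4]); print(v.round(4),np.degrees(v[2]).round(2)); print(r.round(1).tolist())
B=[(18,17,116),(18,-17,116),(-18,-17,116),(-18,17,116)]
bt=[(507,300),(510,236),(579,239),(576,304)];bs=[(252,295),(298,263),(331,300),(284,322)]
for o in ([("top",B,bt)],[("side",B,bs)],[("top",B,bt),("side",B,bs)]):
    b,r=fit(o,[.5,-.1,1.4]); d=b[:2]-v[:2];c,s=np.cos(v[2]),np.sin(v[2])
    print("bracket",b.round(4),"in chute",(c*d[0]+s*d[1]).round(4),(-s*d[0]+c*d[1]).round(4),np.degrees(b[2]-v[2]).round(1),abs(r).max().round(1))
st=ctrl.get_state();Rt=R.from_rotvec(st["tool_rot"])
Rg=R.from_matrix(np.c_[[s,-c,0],[c,s,0],[0,0,-1.]])
print("tool R",Rt.as_matrix().round(3).tolist(),"turn",(Rt.inv()*Rg).as_rotvec().round(3))
E
```

```text
[ 0.5741 -0.006   1.3833] 79.26
[[-0.3, -0.2], [0.3, 0.1], [-0.7, -0.4], [0.7, -0.1], [-0.1, -0.1], [0.4, 0.5], [-0.2, 0.2]]
[ 0.5775 -0.0066  1.3648] 78.2
[[-0.6, -0.9], [0.7, 0.6], [-0.5, -1.0], [-0.2, -0.8], [0.6, 0.3], [-0.2, 1.3], [0.2, -0.0]]
[ 0.5755 -0.0063  1.3752] 78.79
[[-0.1, -0.8], [0.4, 0.2], [-0.7, -1.0], [0.6, -0.0], [0.2, 0.0], [0.1, 0.5], [-0.3, -0.5], [-1.4, -0.7], [0.7, 0.5], [-1.2, -0.6], [-0.0, -0.6], [0.4, -0.0], [-0.0, 1.6], [-0.6, 0.5]]
bracket [ 0.5546 -0.0954  1.4883] in chute -0.0915 0.0032 6.5 0.3
bracket [ 0.5572 -0.0941  1.5451] in chute -0.0897 0.0009 9.7 2.3
bracket [ 0.5556 -0.0953  1.5179] in chute -0.0912 0.0023 8.2 2.4Traceback (most recent call last):
  File "<stdin>", line 13, in <module>
  File "scipy/spatial/transform/_rotation.pyx", line 1143, in scipy.spatial.transform._rotation.Rotation.from_matrix
ValueError: Non-positive determinant (left-handed or null coordinate frame) in rotation matrix 0: [[ 0.98092844  0.19436925  0.        ]
 [-0.19436925  0.98092844  0.        ]
 [ 0.          0.         -1.        ]].
```

```bash
cat >> h.py <<'E'
V=np.array([.5750,-.0062,1.3790]); c,s=np.cos(V[2]),np.sin(V[2])
Rg=R.from_matrix(np.c_[[-s,c,0],[c,s,0],[0,0,-1.]])
def go(x,y,z):
    st=ctrl.get_state();Rt=R.from_rotvec(st["tool_rot"]);p=st["position"]
    d=p[:2]-V[:2]; print("t",st["time"],"tcp chute mm",(1e3*np.r_[c*d[0]+s*d[1],-s*d[0]+c*d[1],p[2]]).round(1),"F",st["ft_force"].round(1))
    print("shift mm",(Rt.inv().apply(world(V,[(x,y,z)])[0]-p)*1e3).round(1),"turn",(Rt.inv()*Rg).as_rotvec().round(4))
E
python3 -c "
from h import *
go(-73,1,222)"; python3 -m creep -h | head -20
```

```text
t 0.1 tcp chute mm [522.1 391.1 221.6] F [ 0.   0.7 -0. ]
shift mm [-5.356e+02 -4.684e+02  4.000e-01] turn [-1.70e-03 -1.00e-04 -2.72e-01]invalid input: not JSON, or not a number
```

```bash
python3 -m creep '[[[1,-535,-468,0,0,0,0],[1,-535,-468,0,0,0,0],[1,-535,-468,0,0,0,0],[1,-535,-468,0,0,0,0],[1,-535,-468,0,0,0,0]]]'; python3 -c "
from h import *
go(-73,1,222)"
```

```text
time: 0.6
position: [0.3858, 0.3478, 0.2222]
tool_rot: [-0.722, -3.057, 0.0]
ft_force: [0.6, 1.3, 0.2]
grip_width: 1.001
t 0.6 tcp chute mm [311.4 253.3 222.2] F [0.6 1.3 0.2]
shift mm [-3.462e+02 -3.025e+02  2.000e-01] turn [-3.000e-04 -2.000e-04 -2.719e-01]
```

```bash
python3 -m creep '[[[1,-346,-302,0,0,0,0],[1,-346,-302,0,0,0,0],[1,-346,-302,0,0,0,0],[1,-346,-302,0,0,0,0],[1,-346,-302,0,0,0,0]]]' >/dev/null; python3 -c "
from h import *
go(-73,1,222)"
```

```text
t 1.1 tcp chute mm [102.5 116.1 222.4] F [2.  0.6 0.2]
shift mm [-158.1 -138.2    0.4] turn [ 3.000e-04 -1.000e-04 -2.719e-01]
```

```bash
python3 -m creep '[[[1,-158,-138,0,0,0,-0.1],[1,-158,-138,0,0,0,-0.2],[1,-158,-138,0,0,0,-0.272],[1,-158,-138,0,0,0,-0.272],[1,-158,-138,0,0,0,-0.272]]]' >/dev/null; python3 -c "
from h import *
go(-73,1,222)"
```

```text
t 1.6 tcp chute mm [-7.830e+01 -2.000e-01  2.224e+02] F [-0.4  0.2  0.6]
shift mm [1.3 5.3 0.4] turn [-0.004   0.0011 -0.0093]
```

```bash
python3 -m creep '[[[1,1,5,0,0,0,0],[1,1,5,25,0,0,0],[1,1,5,57,0,0,0],[1,1,5,57,0,0,0],[1,1,5,57,0,0,0]]]' >/dev/null; python3 -c "
from h import *
go(-73,1,98)
import cv2
a=ctrl.get_image('top')[170:290,260:420,::-1];b=ctrl.get_image('side')[190:340,265:425,::-1]
f=lambda i:cv2.resize(i,(400,int(400*i.shape[0]/i.shape[1])),interpolation=2)
a,b=f(a),f(b);a=cv2.copyMakeBorder(a,0,max(0,len(b)-len(a)),0,0,0);b=cv2.copyMakeBorder(b,0,len(a)-len(b),0,0,0)
cv2.imwrite('pics/m1.png',cv2.hconcat([a,b]))"
```

```text
t 2.1 tcp chute mm [-64.    3.4 165.6] F [-0.  -0.6  0.6]
shift mm [-2.5 -9.  67.6] turn [ 0.0004 -0.0015  0.0023]
```

View pics/m1.png

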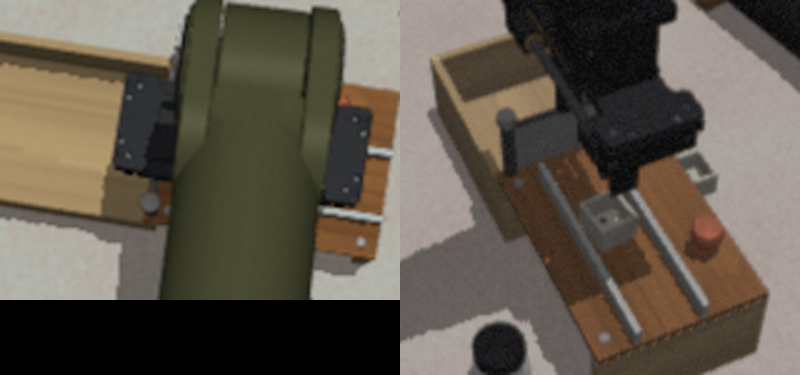

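The fingers straddle the bracket at 165 mm, with the rear finger just above its rear edge. The gripper still sits 9 mm too far along the feed, so I'll correct that first and let it settle.

```bash
python3 -m creep '[[[1,-2,-9,0,0,0,0],[1,-2,-9,0,0,0,0],[1,-2,-9,0,0,0,0]]]' >/dev/null; python3 -c "
from h import *
go(-73,1,98)"
```

```text
t 2.5 tcp chute mm [-7.550e+01  1.000e-01  1.663e+02] F [-0.5  0.6  0.1]
shift mm [ 1.   2.4 68.3] turn [ 0.0003  0.0013 -0.0013]
```

```bash
python3 -m creep '[[[1,1,2,20,0,0,0],[1,1,2,36,0,0,0],[1,1,2,36,0,0,0],[1,1,2,36,0,0,0],[1,1,2,36,0,0,0]]]' >/dev/null; python3 -c "
from h import *
go(-73,1,98)
import cv2
a=ctrl.get_image('side')[210:330,290:420,::-1]
go(-73,1,98)
cv2.imwrite('pics/s2.png',cv2.resize(a,None,fx=5,fy=5,interpolation=2))"
```

```text
t 3.0 tcp chute mm [-72.9   0.8 130.7] F [-0.  -0.2  0.9]
shift mm [ 0.2 -0.2 32.7] turn [ 0.0003  0.0017 -0.0001]
t 3.05 tcp chute mm [-72.8   0.8 130.7] F [-0.  -0.1 -0. ]
shift mm [ 0.3 -0.2 32.7] turn [ 0.0004  0.0019 -0.0001]
```

View pics/s2.png

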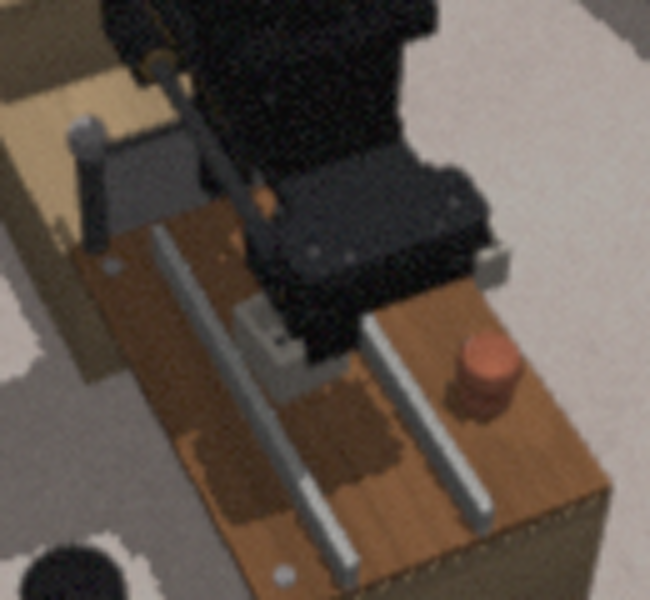

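```bash
python3 -c "
from h import *
P=[(-131.5,10.5,131),(-131.5,-8.5,131),(-116.5,-8.5,131),(-116.5,10.5,131)]
for v in (V,[.5741,-.006,1.3833],[.5775,-.0066,1.3648]): print((((proj('side',world(V,P))+.5-[290,210])*5-.5)).round().tolist())
print(((proj('side',world(V,[(-200,29,108),(-200,-29,108),(-15,29,108),(0,52,164)]))+.5-[290,210])*5-.5).round().tolist())"
```

```text
[[316.0, 381.0], [360.0, 365.0], [343.0, 337.0], [299.0, 353.0]]
[[316.0, 381.0], [360.0, 365.0], [343.0, 337.0], [299.0, 353.0]]
[[316.0, 381.0], [360.0, 365.0], [343.0, 337.0], [299.0, 353.0]]
[[352.0, 569.0], [488.0, 514.0], [154.0, 229.0], [84.0, 132.0]]
```

The rails and hinge match the prediction, while the finger tip looks slightly thinner than modelled. There is spare room at the flap, so I'll back off 3 mm more and go down while watching the force.

```bash
python3 -m creep '[[[1,0,-3,0,0,0,0],[1,0,-3,9,0,0,0],[1,0,-3,18,0,0,0],[1,0,-3,18,0,0,0],[1,0,-3,18,0,0,0]]]'; python3 -c "
from h import *
go(-76,1,98)
import cv2
a=ctrl.get_image('side')[210:330,290:420,::-1]
cv2.imwrite('pics/s3.png',cv2.resize(a,None,fx=5,fy=5,interpolation=2))"
```

```text
time: 3.55
position: [0.5586, -0.0802, 0.1109]
tool_rot: [-0.301, -3.126, 0.0]
ft_force: [1.1, -0.2, -0.2]
grip_width: 1.004
t 3.55 tcp chute mm [-75.8   2.  110.9] F [ 1.1 -0.2 -0.2]
shift mm [-1.  -0.2 12.9] turn [-0.0002 -0.0012  0.    ]
```

View pics/s3.png

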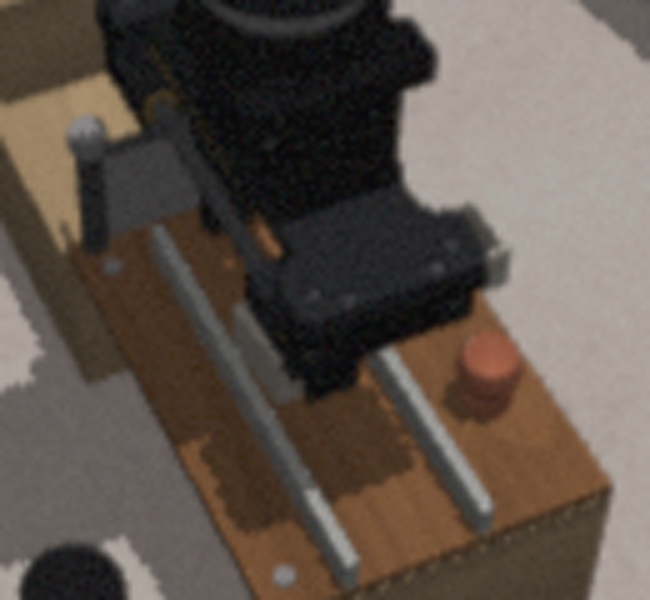

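The rear finger is now behind the bracket (bottom at about (330,390)) with no contact force. I'll go down to 98 mm and begin the push.

```bash
python3 -m creep '[[[1,-1,0,7,0,0,0],[1,-1,0,13,0,0,0],[1,-1,6,13,0,0,0],[1,-1,14,13,0,0,0],[1,-1,24,13,0,0,0]]]'; python3 -c "
from h import *
go(51,1,98)"
```

```text
time: 4.1
position: [0.5641, -0.0583, 0.0985]
tool_rot: [-0.302, -3.126, 0.005]
ft_force: [-2.1, -7.0, -0.2]
grip_width: 1.002
t 4.1 tcp chute mm [-53.2   0.7  98.5] F [-2.1 -7.  -0.2]
shift mm [  0.3 104.2   0.2] turn [-0.0029 -0.0004 -0.0006]
```

```bash
python3 -m creep '[[[1,0,10,0,0,0,0],[1,0,22,0,0,0,0],[1,0,34,0,0,0,0],[1,0,46,0,0,0,0],[1,0,56,0,0,0,0]]]'; python3 -c "
from h import *
go(51,1,98)
import cv2
a=ctrl.get_image('side')[190:330,270:420,::-1]
cv2.imwrite('pics/s4.png',cv2.resize(a,None,fx=4,fy=4,interpolation=2))"
```

```text
time: 4.6
position: [0.5762, -0.0032, 0.0992]
tool_rot: [0.302, 3.125, -0.004]
ft_force: [1.2, -4.9, 0.4]
grip_width: 1.0
t 4.6 tcp chute mm [ 3.2 -0.6 99.2] F [ 1.2 -4.9  0.4]
shift mm [ 1.7 47.8  1.1] turn [-0.002   0.0025 -0.0012]
```

View pics/s4.png

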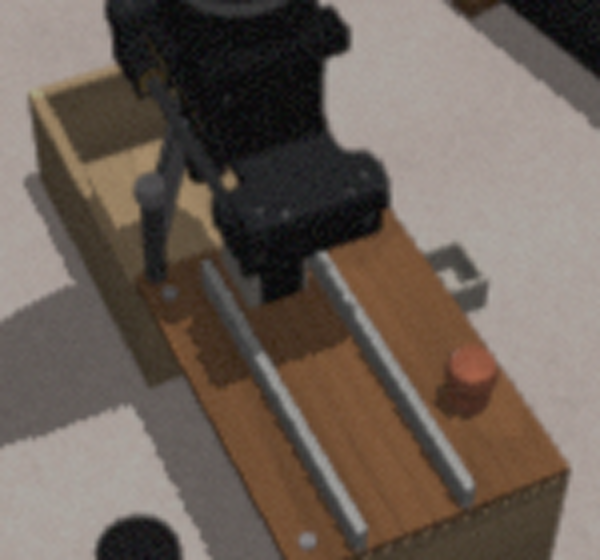

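The flap stands open against the front finger and the bracket rides ahead of the rear finger near the rail ends. I'll finish the push and hold.

```bash
python3 -m creep '[[[1,1,12,0,0,0,0],[1,1,24,0,0,0,0],[1,1,36,0,0,0,0],[1,1,46,0,0,0,0],[1,1,46,0,0,0,0]]]'; python3 -c "
from h import *
go(51,1,98)
import cv2
a=ctrl.get_image('side')[190:330,270:420,::-1];b=ctrl.get_image('top')[170:290,230:380,::-1]
cv2.imwrite('pics/s5.png',cv2.vconcat([cv2.resize(a,None,fx=2.2,fy=2.2,interpolation=2),cv2.resize(b,None,fx=2.2,fy=2.2,interpolation=2)]))"
```

```text
time: 5.15
position: [0.5836, 0.0465, 0.0986]
tool_rot: [0.296, 3.127, 0.003]
ft_force: [2.7, 0.9, 0.2]
grip_width: 0.999
t 5.15 tcp chute mm [53.4  1.6 98.6] F [2.7 0.9 0.2]
shift mm [-0.6 -2.4  0.6] turn [0.002  0.0005 0.0032]
```

View pics/s5.png

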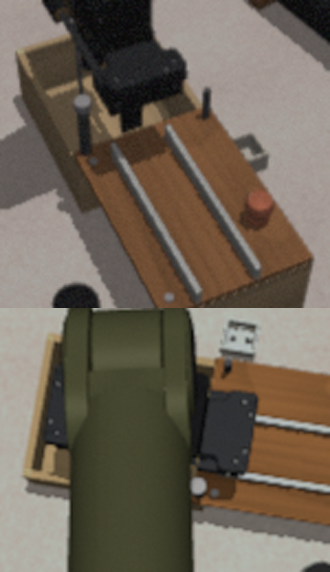

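```bash
python3 -m creep '[[[1,0,-1,0,0,0,0],[1,0,-1,0,0,0,0],[1,0,-1,-30,0,0,0],[1,0,-1,-75,0,0,0],[1,0,-1,-120,0,0,0]]]'; python3 -m creep '[[[1,0,0,-10,0,0,0],[1,-60,60,-10,0,0,0],[1,-110,110,-10,0,0,0],[1,-150,150,-10,0,0,0],[1,-170,170,-10,0,0,0]]]'; python3 -c "
from h import *
go(51,1,98)"
```

```text
time: 5.75
position: [0.5809, 0.0419, 0.2188]
tool_rot: [-0.301, -3.123, 0.002]
ft_force: [0.8, 1.1, 0.5]
grip_width: 1.004
time: 6.25
position: [0.7488, 0.1554, 0.2273]
tool_rot: [-0.3, -3.124, -0.0]
ft_force: [0.8, 0.3, 0.5]
grip_width: 1.003
t 6.25 tcp chute mm [ 191.7 -139.8  227.3] F [0.8 0.3 0.5]
shift mm [ 140.4 -140.6  129.8] turn [-0.0002 -0.0031  0.0004]
```

```bash
python3 -m creep '[[[1,100,150,0,0,0,0],[1,100,150,0,0,0,0],[1,100,150,0,0,0,0],[1,100,150,0,0,0,0],[1,100,150,0,0,0,0]]]'; python3 -m creep '[[[1,0,40,0,0,0,0],[1,0,40,0,0,0,0],[1,0,40,0,0,0,0]]]' >/dev/null; python3 -c "
from h import *
import cv2
a=ctrl.get_image('side')[190:360,265:425,::-1];b=ctrl.get_image('top')[170:310,230:430,::-1]
cv2.imwrite('pics/s6.png',cv2.hconcat([cv2.resize(a,(400,425),interpolation=2),cv2.copyMakeBorder(cv2.resize(b,(400,280),interpolation=2),0,145,0,0,0)]))"
```

```text
time: 6.75
position: [0.6742, 0.3288, 0.2265]
tool_rot: [-0.284, -3.122, -0.004]
ft_force: [-0.2, 0.8, -0.9]
grip_width: 1.0
```

View pics/s6.png

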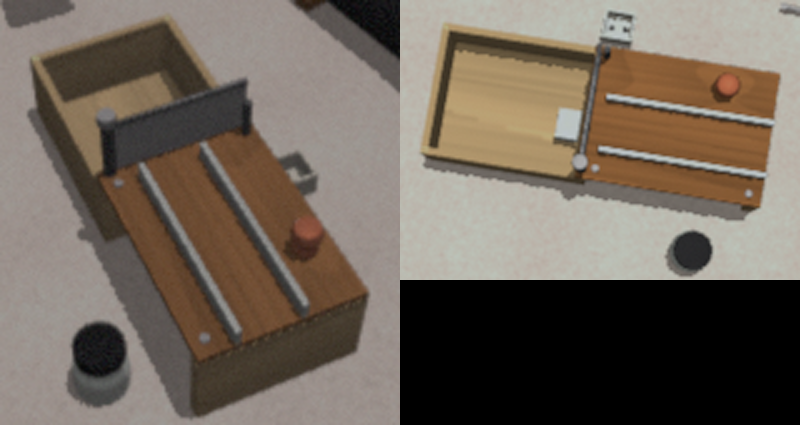

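The bracket lies in the bin at (568,124), the flap is shut, and the spare bracket, finial and jar look unmoved. The robot is clear, so I'm handing in.

```bash
python3 -c "
from bench import ctrl
s=ctrl.get_state();print(s['time'],abs(s['qd']).max(),s['ft_force']);print(ctrl.close_job())"
```

```text
7.15 0.012953817917775699 [0.24718978 0.12939681 0.60025   ]
the job is handed in; nothing more can be done
None
```

The bracket is in the bin and the flap has swung shut. I handed the job in at about 7 s. The front finger pushed the flap open and held it while the rear finger pushed the bracket along the lane and over the drop edge. I then lifted both fingers clear and moved the arm away.

- **Final picture:** the bracket lies on the bin floor just past the drop edge, apparently on its side or upside down. The flap is shut, and the finial, spare bracket and screw jar look unmoved. I did not check the mug, screwdriver, ring and calculator again, but the arm only ever worked over the chute and bin at low height.
- **Forces:** the readings I took stayed at about 7 N or below, and nothing was touching the robot when I handed in.
- **Disagreements:**
  - The two cameras differed by about 3 mm and 1° on the chute's pose, so I used a value in between.
  - The finger tip looked thinner in the picture than the stated 15 mm, so I left extra clearance behind the bracket.

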